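# Shut and latch the screwdriver case

## Robot

A 6-joint arm with a two-finger parallel gripper is mounted at the origin on a cart in front of the work surface, level with it; the furniture and walls round the work are solid. World frame = base frame: x ahead of the robot, y to its left, z up, the work surface at z = 0. Lengths are in m, angles in rad, forces in N, time in s.
With the tool pointing down it reaches from about 0.375 to 0.9 m from the base axis. Payload 3.1 kg.
Tool frame: the origin (TCP) lies on the centre line of the jaws, within the pads' length; the fingertips stand 17 mm ahead of it and the grasp point (between the pads) lies 2 mm behind it; z points along the fingers, y is the line along which they close (so a half turn about z gives the same grasp; the last joint's range is limited). The gripper opens to 85 mm and grips with 20 to 120 N. Pads are 22 mm wide; open, the fingers measure 114 mm over their backs; the gripper's body (76 mm by 85 mm) begins 54 mm behind the grasp point. The pads swing forward as they close: fully open they stand 13 mm farther back than shut.
Start: joints at [1.107, 0.527, 1.433, -0, 1.181, -0.178], TCP at [0.176, 0.6, 0.248] pointing down, gripper open.
Joint ranges: [-3.08, 3.08], [-0.75, 2.2], [0.22, 2.44], [-1.43, 4.57], [0, 2.65], [-2.85, 2.85]. Speed limits (rad/s): [2.79, 2.79, 3.14, 3.14, 3.14, 3.14].

## Interface

Orientations are given as a 3x3 rotation matrix whose columns are the frame's x, y, z axes.
In Python, from bench import observe, get_image, job_done gives the robot as it stands.
- The arm moves only by the tool servo_tool, never from a script. Its argument "increments" is text: rows parted by semicolons, each of 6 numbers parted by spaces: the shift along the world's x, y, z scaled (see below), then the turn, a rotation vector about the world's x, y, z scaled (see below). A call has 1 to 12 rows; each row is the pose to reach, as a shift and turn from the pose commanded when the call began; what a row does not reach only later rows make up. The controller multiplies each number of a shift by 0.5 m and each number of a turn by 0.5 rad. A row lasts 1/12 s, in which the tool goes at most 41.7 mm and 7.16 degrees, less where a joint would pass 70% of its speed; a pose out of reach is approached as far as the arm can. A call with a number of a shift or a turn outside -1 to 1 is refused whole. A call with a gripper value outside its range is refused whole. "hand" is the closure, from -1 (fully open) to 1 (shut), set as the call begins (left out, the last holds). The fingers move at their own pace and stop on an object; the grip force is fixed at half the most. Time passes only in rows, so rows that repeat a pose let the fingers close. It gives the time, the measured TCP pose, the force, the opening and the grip force at its end, in the units of the state.
- observe(): the state, without advancing time (a new reading comes with each control period).
- get_image(name): name is "side" or "top"; returns a dict with "image" (384x512x3 uint8, red, green, blue), "K" (3x3 intrinsics, pixels), "R" (3x3) and "t" (3): a world point X has camera coordinates R X + t. Camera axes: x right, y down, z forward; pixel columns grow to the right and rows downward; lengths in m; the calibration is good to about 2 mm. A picture is of the moment at which its call begins. There is no depth.
- job_done(): hands the job in; it is judged then, once.
The state is a dict: "time": time; "joints": joint angles; "dq": joint speeds; "joint_torque": joint torques, N m; "ee_pos": TCP position; "tcp_rot": TCP orientation; "contact_force": force on the tool from outside, world axes, zero at the start; "moment": the same for the moment, N m; "opening": finger opening in m; "gripper_force": force on a finger pad.
Only numpy, scipy, OpenCV 4.12 (cv2) and the standard library are available. Lean on these libraries where they do the work, as an engineer would, in place of code of your own. Each camera call takes 0.05 s, during which the arm holds its last target. There are 200 camera calls.

## Task

The black case of precision screwdrivers stands open on the bench. With your fingertips, gently push its lid over until it is fully shut, then push both latches on its front edge down flat against the front of the case, in either order. Only push: pick nothing up, leave the screwdrivers lying in their slots and everything else on the bench where it is, and finish clear of the case.

Things in the scene. Friction and masses are not known exactly. Their poses are not given: they have to be found in the camera images.
- driver_case: The black moulded tool case, fixed to the bench. Closed it is 172 mm deep (its x), 217 mm wide (its y) and 42 mm tall. Origin: centre of its underside (3 mm above the bench mat). Its x axis points from the latch side (front, towards the robot) to the hinge side (back), y to its left as the robot sees it, z up. Tray rim 24 mm above the origin; lid's outer top face 42 mm above the origin when shut. Hinge line at x = +83 mm, z = +25 mm, along y; front wall at x = -76 mm.
- lid_hinge (a point): Middle of the lid's hinge line, at the back of the case (fixed to the case).
- lid_top (a point): On the lid: middle of its free edge, on the outer face, 158 mm from the hinge line and 17 mm out from the plane through the hinge. The lid is a thin shell, 3 mm thick, 16 mm deep, 212 mm wide; its outer face lies 17 mm out from the plane through the hinge line. When shut this point is the front edge of the top.
- driver_case_lid (a joint): Lid angle in rad: 0 = shut, 1.57 = standing upright, up to 1.82 leaning back. The hinge has light friction: from about 1.15 rad upward the lid stays where it is left, below that it sinks shut by its own weight at about 1 rad/s.
- driver_case_latch_1 (a joint): Left latch (at y = +68 mm of the case), angle in rad: 0 = hanging flat against the front of the case (latched), 1.57 = sticking straight out from the front edge of the lid (level, towards the robot, when the lid is shut), up to 2.62. It turns against light friction (0.01 N m) and some damping (about 8 N at the tip when pushed at 80 mm/s), stays where it is left and rides on the lid's front edge.
- driver_case_latch_2 (a joint): Right latch (at y = -68 mm of the case); otherwise as the left one.
- latch_1_pivot (a point): Pivot of the left latch, on the lid. With the lid shut it is at x = -80 mm, y = +68 mm, z = 36 mm of the case.
- latch_2_pivot (a point): Pivot of the right latch, on the lid. With the lid shut it is at x = -80 mm, y = -68 mm, z = 36 mm of the case.
- latch_1_tip (a point): Free end of the left latch, a black plate 32 mm wide, 26 mm long and at most 7 mm thick; 24 mm from its pivot. Latched, its front face stands at x = -86 mm of the case and it reaches from 11 to 38 mm above the origin.
- latch_2_tip (a point): Free end of the right latch; otherwise as the left one.
- driver_1: A yellow and black precision screwdriver, 16 mm thick, 157 mm long, lying loose across the case in its own slot, its top about level with the tray rim. Origin: middle of its length, underside.
- driver_2: A yellow and black precision screwdriver, 16 mm thick, 157 mm long, lying loose across the case in its own slot, its top about level with the tray rim. Origin: middle of its length, underside.
- driver_3: A yellow and black precision screwdriver, 16 mm thick, 157 mm long, lying loose across the case in its own slot, its top about level with the tray rim. Origin: middle of its length, underside.
- driver_4: A yellow and black precision screwdriver, 16 mm thick, 157 mm long, lying loose across the case in its own slot, its top about level with the tray rim. Origin: middle of its length, underside.
- driver_5: A yellow and black precision screwdriver, 16 mm thick, 157 mm long, lying loose across the case in its own slot, its top about level with the tray rim. Origin: middle of its length, underside.
- driver_6: A yellow and black precision screwdriver, 16 mm thick, 157 mm long, lying loose across the case in its own slot, its top about level with the tray rim. Origin: middle of its length, underside.
- hex_key: Bystander, loose: a small black L-shaped hex key, 74 mm long, lying flat. Origin: its underside.
- caliper: Bystander, loose: a steel calliper with a black display, 216 mm long, lying flat. Origin: its underside.
- spare_board: Bystander, loose: a small green circuit board on short feet, 56 x 82 mm. Origin: its underside.
- solder_reel: Bystander, loose: a small reel with blue ends, 74 x 56 mm, 43 mm tall. Origin: its underside.
- flux_bottle: Bystander, loose: a small brown dropper bottle, 35 mm across, 95 mm tall. Origin: its underside.

How it is judged:
On the way, in this order (a step that is already met when the one before it is completed fails the run):
1. the lid is fully shut (value of joint driver_case_lid below 0.05 rad), for 0.2 s.
2. both latches are flat against the front (value of joint driver_case_lid below 0.05 rad and value of joint each of driver_case_latch_1, driver_case_latch_2 below 0.2 rad), for 0.2 s.
At the end, for the whole second after the job is handed in: The lid is shut (under 0.05 rad), both latches lie flat (under 0.2 rad), and the six screwdrivers are within 20 mm of where they lay (all of step 2 and distance of each of driver_1, driver_2, driver_3, driver_4, driver_5, driver_6 from where it was at the start of the episode below 0.02 m); the robot touches nothing.
It fails at once if a screwdriver was lifted or shifted by more than 20 mm (distance of any of driver_1, driver_2, driver_3, driver_4, driver_5, driver_6 from where it was at the start of the episode above 0.02 m).
It fails at once if a bystander was lifted or shifted by more than 25 mm (distance of any of hex_key, caliper, spare_board, solder_reel, flux_bottle from where it was at the start of the episode above 0.025 m).
It fails at once if the fingers squeezed or pressed the case with more than 100 N (contact force between the fingers and driver_case above 100 N).
It also fails if it takes over 58 s, if anything falls off the work surface, if the arm or the gripper's body presses on something with over 40 N, if the wrist force passes 120 N, or if a joint passes its speed limit or range.

## Working session

There is one attempt and no reset: what is moved stays moved. The work goes in short steps, Python scripts to look and compute and a tool call to move; the robot and the scene stay as the last step left them, time stands still between calls to the robot, and variables do not carry over. Pictures are saved under pics/ and viewed, at most 10 in all, crops included, and the job is handed in when it is done.

Besides the shell and the picture viewer there is one more tool, called after "Emit:" by a JSON object that holds its "method" and its "body", one argument or row to a line. servo_tool: Moves the arm, as the interface text tells. Shifts and turns lie within -1 to 1; 1 stands for 0.5 m of shift or 0.5 rad of turn. Its arguments: {"type":"object","properties":{"increments":{"type":"string"},"hand":{"type":"number"}},"required":["increments"]}

```bash
mkdir -p pics; cat > h.py <<'E'
import numpy as np, cv2
from bench import observe,get_image,job_done
def snap(n,f):
    d=get_image(n); cv2.imwrite(f'pics/{f}.png',cv2.cvtColor(d['image'],cv2.COLOR_RGB2BGR)); return d
def proj(d,X):
    p=np.asarray(X)@np.array(d['R']).T+d['t']; p=p@np.array(d['K']).T; return p[...,:2]/p[...,2:]
def ray(d,uv,z):
    K,R,t=map(np.array,(d['K'],d['R'],d['t'])); c=-R.T@t; v=R.T@np.linalg.inv(K)@[uv[0],uv[1],1]; return c+v*(z-c[2])/v[2]
E
python3 - <<'E'
from h import *
for n in('top','side'):
    d=snap(n,n+'0'); print(n,np.array(d['K']).round(1).tolist(),(-np.array(d['R']).T@d['t']).round(3),np.array(d['R']).round(3).tolist())
s=observe();print(s['time'],s['ee_pos'],s['tcp_rot'],s['opening'],s['contact_force'])
E
```

```text
top [[381.4, 0.0, 248.9], [0.0, 381.4, 196.0], [0.0, 0.0, 1.0]] [0.417 0.016 1.05 ] [[-0.012, -1.0, 0.004], [-0.992, 0.011, -0.126], [0.126, -0.006, -0.992]]
side [[383.9, 0.0, 256.6], [0.0, 383.9, 191.3], [0.0, 0.0, 1.0]] [ 0.059 -0.797  0.503] [[0.857, -0.515, 0.003], [-0.216, -0.365, -0.906], [0.468, 0.776, -0.424]]
0.1 [0.17532032 0.59926267 0.24742211] [[-9.59704494e-01  2.81009809e-01 -8.78270595e-04]
 [ 2.81010970e-01  9.59702917e-01 -1.77351444e-03]
 [ 3.44503898e-04 -1.94885345e-03 -9.99998042e-01]] 0.08567080399257167 [-0.19094688  0.44993667 -0.150069  ]
```

View pics/top0.png

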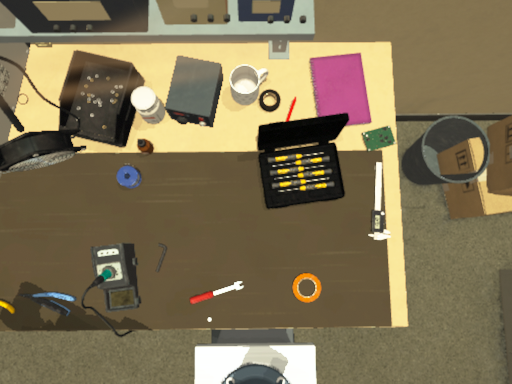

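View pics/side0.png

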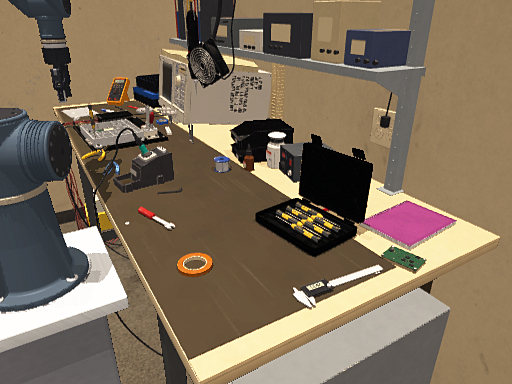

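The top view shows the case around (302,170), tray front edge running from about (268,206) to (343,194), and the lid standing up at the rear. The side view shows the latches on the lid's top edge at (316,140) and (360,156). I'll enlarge both.

```bash
python3 - <<'E'
import cv2,numpy as np
a=cv2.imread('pics/top0.png')[105:215,250:355];b=cv2.imread('pics/side0.png')[125:255,250:375]
g=lambda i:cv2.resize((255*(i/255.)**.5).astype('uint8'),(400,int(400*i.shape[0]/i.shape[1])),interpolation=cv2.INTER_CUBIC)
a,b=g(a),g(b);H=max(len(a),len(b))
p=lambda i:np.vstack([i,np.zeros((H-len(i),400,3),'uint8')])
cv2.imwrite('pics/c0.png',np.hstack([p(a),p(b)]))
E
```

```text
(no output)
```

View pics/c0.png

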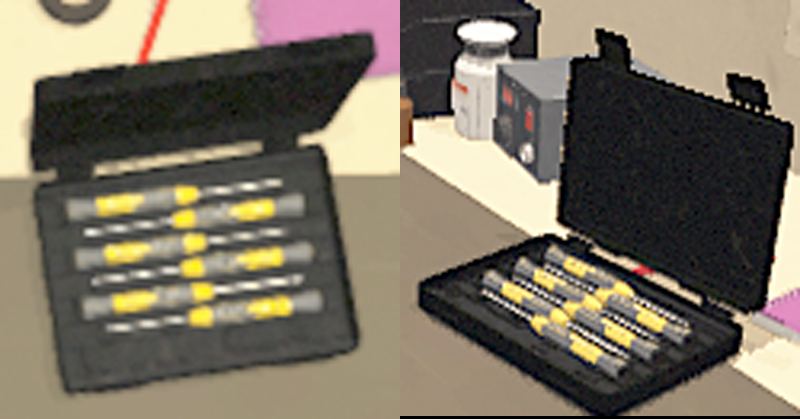

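The crop gives clear tray and lid corners. I'll fit the case pose and lid angle to them, along with the bystander positions.

```bash
cat >> h.py <<'E'
def case(p,X):
    c,s=np.cos(p[2]),np.sin(p[2]); return np.array([p[0]+c*X[0]-s*X[1],p[1]+s*X[0]+c*X[1],.003+X[2]])
def lid(p,l,o,y):
    c,s=np.cos(p[3]),np.sin(p[3]); return case(p,(.083-l*c+o*s,y,.025+l*s+o*c))
E
python3 - <<'E'
from h import *
from scipy.optimize import least_squares
T,S=get_image('top'),get_image('side')
t=lambda u,v:(T,np.array([250+u/3.81,105+v/3.81])); s=lambda u,v:(S,np.array([250+(u-400)/3.2,125+v/3.2]))
L=[(t(68,388),lambda p:case(p,(-.077,.108,.012))),(t(357,348),lambda p:case(p,(-.077,-.108,.012))),
(t(322,148),lambda p:case(p,(.083,-.108,.024))),(t(37,185),lambda p:case(p,(.083,.108,.024))),
(t(33,85),lambda p:lid(p,.158,.017,.106)),(t(375,35),lambda p:lid(p,.158,.017,-.106)),
(s(420,288),lambda p:case(p,(-.077,.108,.024))),(s(600,400),lambda p:case(p,(-.077,-.108,.024))),(s(742,325),lambda p:case(p,(.08,-.108,.024))),
(s(575,57),lambda p:lid(p,.158,.001,.106)),(s(793,125),lambda p:lid(p,.158,.017,-.106))]
f=lambda p:np.concatenate([proj(d,g(p))-uv for (d,uv),g in L])
r=least_squares(f,[.55,-.1,.1,1.65],loss='soft_l1');p=r.x
print(p.round(4));print(f(p).reshape(-1,2).round(1).tolist());np.save('p.npy',p)
for o in(.001,.017):print('edge',o,[lid(p,.158,o,y).round(3).tolist() for y in(.068,0,-.068)])
for th in(1.57,1.1):
  q=p.copy();q[3]=th;print(th,lid(q,.158,0,0).round(3))
print('latch pivots shut',[case(p,(-.08,y,.036)).round(3).tolist() for y in(.068,-.068)])
for n,uv,z in[('pcb',(378,138),.01),('cal',(378,200),.01),('flux',(146,146),.05),('reel',(128,176),.04),('key',(161,257),0)]:print(n,ray(T,uv,z).round(3))
# latch tips in the side view at candidate angles
for a in(1.2,1.57,2,2.4):print(a,[(((proj(S,lid(p,.163+.024*np.sin(a),.011-.024*np.cos(a),y)))-[250,125])*3.2+[400,0]).round().tolist() for y in(.068,-.068)])
E
```

```text
[ 0.5981 -0.1339  0.1314  1.6152]
[[-1.6, 3.9], [0.7, 3.2], [0.9, -1.9], [-1.9, -0.8], [0.4, -0.7], [-0.2, 0.1], [-3.1, -1.6], [0.9, -0.0], [1.5, 1.0], [-1.7, 0.1], [0.2, 0.2]]
edge 0.001 [[0.679, -0.055, 0.186], [0.688, -0.122, 0.186], [0.697, -0.189, 0.186]]
edge 0.017 [[0.695, -0.052, 0.185], [0.704, -0.12, 0.185], [0.713, -0.187, 0.185]]
1.57 [ 0.68  -0.123  0.186]
1.1 [ 0.609 -0.132  0.169]
latch pivots shut [[0.51, -0.077, 0.039], [0.528, -0.212, 0.039]]
pcb [ 0.709 -0.354  0.01 ]
cal [ 0.534 -0.345  0.01 ]
flux [0.682 0.285 0.05 ]
reel [0.603 0.334 0.04 ]
key [0.386 0.251 0.   ]
1.2 [[607.0, 36.0], [744.0, 79.0]]
1.57 [[615.0, 32.0], [751.0, 75.0]]
2 [[623.0, 33.0], [759.0, 76.0]]
2.4 [[629.0, 39.0], [765.0, 81.0]]
```

Emit:
{"method": "servo_tool", "body": {
  "increments": "0 0 0.1 0 0 0; 0.05 -0.06 0.2 0 0 0.1; 0.1 -0.12 0.2 0 0 0.2; 0.16 -0.19 0.2 0 0 0.3; 0.22 -0.26 0.2 0 0 0.4; 0.28 -0.34 0.2 0 0 0.5; 0.34 -0.42 0.2 0 0 0.6; 0.4 -0.5 0.2 0 0 0.7; 0.46 -0.58 0.2 0 0 0.83; 0.52 -0.66 0.2 0 0 0.83; 0.56 -0.71 0.2 0 0 0.83; 0.58 -0.74 0.2 0 0 0.83",
  "hand": 1
}}

```text
time: 1.2
ee_pos: [0.446, 0.2554, 0.3483]
tcp_rot: [[-0.992, -0.13, 0.0], [-0.13, 0.992, 0.0], [-0.0, 0.0, -1.0]]
contact_force: [0.0, 0.1, -0.3]
opening: 0.0004
gripper_force: 0.0
```

Emit:
{"method": "servo_tool", "body": {
  "increments": "0.06 -0.07 0 0 0 0; 0.12 -0.14 0 0 0 0; 0.18 -0.21 0 0 0 0; 0.24 -0.28 0 0 0 0; 0.3 -0.35 0 0 0 0; 0.36 -0.42 0 0 0 0; 0.42 -0.49 0 0 0 0; 0.48 -0.56 0 0 0 0; 0.54 -0.63 0 0 0 0; 0.58 -0.67 0 0 0 0; 0.6 -0.69 0 0 0 0; 0.6 -0.69 0 0 0 0"
}}

```text
time: 2.2
ee_pos: [0.7489, -0.0954, 0.3451]
tcp_rot: [[-0.992, -0.123, 0.001], [-0.123, 0.992, -0.003], [-0.001, -0.004, -1.0]]
contact_force: [-0.6, -0.1, -0.7]
opening: -0.0002
gripper_force: 0.0
```

Emit:
{"method": "servo_tool", "body": {
  "increments": "0 0 -0.05 0 0 0; 0 0 -0.1 0 0 0; 0 0 -0.15 0 0 0; 0 0 -0.2 0 0 0; 0 0 -0.25 0 0 0; 0 0 -0.3 0 0 0; 0 0 -0.34 0 0 0; 0 0 -0.36 0 0 0; 0 0 -0.36 0 0 0"
}}

```text
time: 2.95
ee_pos: [0.7431, -0.0871, 0.1645]
tcp_rot: [[-0.992, -0.13, -0.007], [-0.13, 0.992, 0.002], [0.007, 0.003, -1.0]]
contact_force: [-1.1, 0.1, 0.3]
opening: 0.0004
gripper_force: 0.0
```

```bash
python3 - <<'E'
from h import *
T,S=snap('top','t1'),snap('side','s1')
a=cv2.imread('pics/t1.png')[80:230,230:380];b=cv2.imread('pics/s1.png')[95:265,230:400]
g=lambda i:cv2.resize((255*(i/255.)**.5).astype('uint8'),(400,400),interpolation=cv2.INTER_CUBIC)
cv2.imwrite('pics/c1.png',np.hstack([g(a),g(b)]))
E
```

```text
(no output)
```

View pics/c1.png

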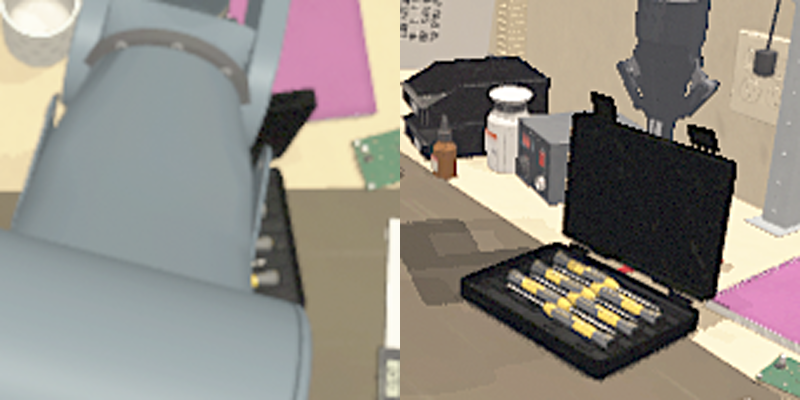

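The side view shows the gripper behind the lid, between the two latches (600,100) and (705,140), with clearance. Now I'll push forward slowly.

Emit:
{"method": "servo_tool", "body": {
  "increments": "-0.01 -0.001 0 0 0 0; -0.02 -0.002 0 0 0 0; -0.03 -0.004 0 0 0 0; -0.04 -0.005 0 0 0 0; -0.05 -0.006 0 0 0 0; -0.06 -0.008 0 0 0 0; -0.07 -0.009 0 0 0 0; -0.08 -0.01 0 0 0 0; -0.09 -0.012 0 0 0 0; -0.1 -0.013 0 0 0 0; -0.11 -0.014 0 0 0 0; -0.12 -0.016 0 0 0 0"
}}

```text
time: 4.05
ee_pos: [0.6847, -0.0958, 0.1682]
tcp_rot: [[-0.992, -0.13, -0.0], [-0.13, 0.992, 0.0], [0.0, 0.0, -1.0]]
contact_force: [0.7, 0.4, 0.4]
opening: -0.0
gripper_force: 0.3
```

Emit:
{"method": "servo_tool", "body": {
  "increments": "-0.01 -0.001 0 0 0 0; -0.02 -0.002 0 0 0 0; -0.03 -0.004 0 0 0 0; -0.04 -0.005 0 0 0 0; -0.05 -0.006 0 0 0 0; -0.06 -0.008 0 0 0 0; -0.07 -0.009 0 0 0 0; -0.08 -0.01 0 0 0 0; -0.09 -0.012 0 0 0 0; -0.1 -0.013 0 0 0 0; -0.11 -0.014 0 0 0 0; -0.12 -0.016 0 0 0 0"
}}

```text
time: 5.05
ee_pos: [0.6247, -0.1038, 0.1683]
tcp_rot: [[-0.992, -0.13, -0.0], [-0.13, 0.992, 0.0], [0.0, 0.0, -1.0]]
contact_force: [-0.4, -0.5, -0.3]
opening: 0.0002
gripper_force: 0.0
```

```bash
python3 - <<'E'
from h import *
T,S=snap('top','t2'),snap('side','s2')
a=cv2.imread('pics/t2.png')[80:230,230:380];b=cv2.imread('pics/s2.png')[95:265,230:400]
g=lambda i:cv2.resize((255*(i/255.)**.5).astype('uint8'),(400,400),interpolation=cv2.INTER_CUBIC)
cv2.imwrite('pics/c2.png',np.hstack([g(a),g(b)]))
E
```

```text
(no output)
```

View pics/c2.png

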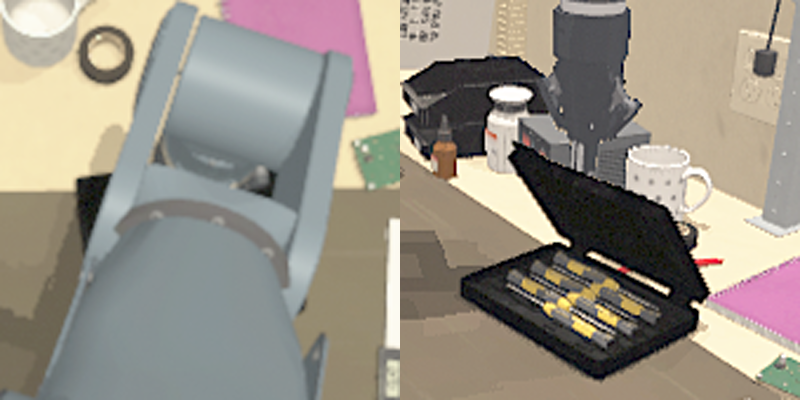

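The lid is past its balance point (free edge near (520,150) in the side crop) and is sinking. I'll lift the hand a little while it falls and move above its front edge.

Emit:
{"method": "servo_tool", "body": {
  "increments": "0 0 0.04 0 0 0; 0 0 0.06 0 0 0; 0 0 0.06 0 0 0; 0 0 0.06 0 0 0; 0 0 0.06 0 0 0; -0.02 -0.01 0.06 0 0 0; -0.05 -0.02 0.06 0 0 0; -0.08 -0.035 0.06 0 0 0; -0.11 -0.05 0.06 0 0 0; -0.14 -0.065 0.06 0 0 0; -0.16 -0.07 0.06 0 0 0; -0.16 -0.07 0.06 0 0 0"
}}

```text
time: 6.15
ee_pos: [0.5423, -0.1389, 0.1976]
tcp_rot: [[-0.992, -0.128, -0.004], [-0.128, 0.992, 0.001], [0.003, 0.002, -1.0]]
contact_force: [-0.5, 0.5, 0.9]
opening: 0.0001
gripper_force: 0.0
```

Emit:
{"method": "servo_tool", "body": {
  "increments": "0 0 -0.03 0 0 0; 0 0 -0.06 0 0 0; 0 0 -0.09 0 0 0; 0 0 -0.12 0 0 0; 0 0 -0.15 0 0 0; 0 0 -0.18 0 0 0; 0 0 -0.2 0 0 0; 0 0 -0.22 0 0 0; 0 0 -0.235 0 0 0; 0 0 -0.235 0 0 0"
}}

```text
time: 6.98
ee_pos: [0.5446, -0.1384, 0.0793]
tcp_rot: [[-0.992, -0.13, -0.002], [-0.13, 0.992, 0.001], [0.002, 0.001, -1.0]]
contact_force: [-1.3, 0.7, -0.2]
opening: 0.0
gripper_force: 0.0
```

```bash
python3 - <<'E'
from h import *
T,S=snap('top','t3'),snap('side','s3')
b=cv2.imread('pics/s3.png')[145:265,220:380]
g=lambda i:cv2.resize((255*(i/255.)**.5).astype('uint8'),(800,600),interpolation=cv2.INTER_CUBIC)
cv2.imwrite('pics/c3.png',g(b))
E
```

```text
(no output)
```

View pics/c3.png

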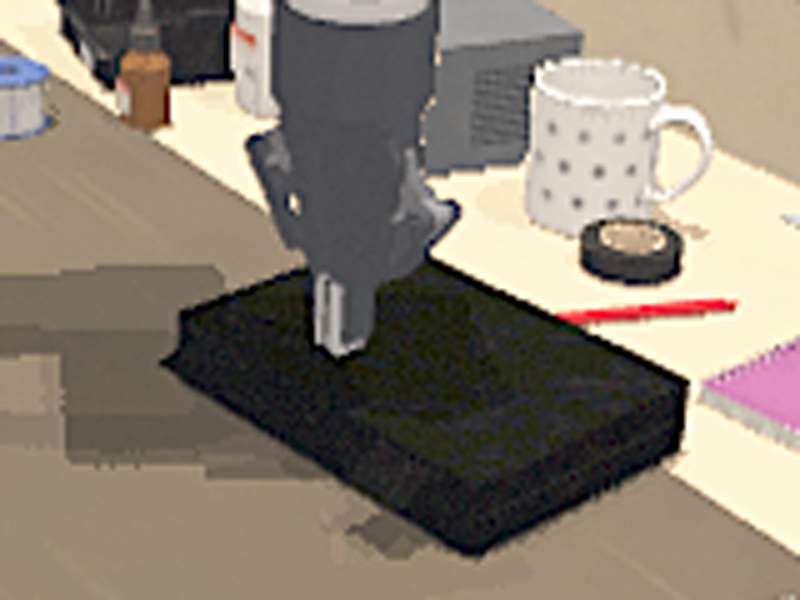

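The lid looks shut (top corners at (180,315), (688,382)). I'll press it lightly, and refit the case pose from this view.

Emit:
{"method": "servo_tool", "body": {
  "increments": "0 0 -0.01 0 0 0; 0 0 -0.018 0 0 0; 0 0 -0.024 0 0 0; 0 0 -0.03 0 0 0; 0 0 -0.034 0 0 0; 0 0 -0.038 0 0 0; 0 0 -0.038 0 0 0; 0 0 -0.038 0 0 0"
}}

```text
time: 7.75
ee_pos: [0.5452, -0.1388, 0.062]
tcp_rot: [[-0.992, -0.13, 0.0], [-0.13, 0.992, -0.0], [-0.0, -0.0, -1.0]]
contact_force: [-0.9, 0.0, 2.4]
opening: -0.0003
gripper_force: 1.1
```

```bash
python3 - <<'E'
from h import *
from scipy.optimize import least_squares
T,S=get_image('top'),get_image('side')
t=lambda u,v:(T,np.array([250+u/3.81,105+v/3.81])); s=lambda u,v:(S,np.array([220+u/5,145+v/5]))
L=[(t(68,388),(-.076,.106,.003)),(t(357,350),(-.076,-.106,.003)),(t(322,148),(.076,-.106,.024)),(t(37,185),(.076,.106,.024)),
(s(180,315),(-.075,.106,.042)),(s(165,362),(-.076,.108,.0)),(s(478,555),(-.076,-.108,0)),(s(688,382),(.083,-.106,.042))]
f=lambda p:np.concatenate([proj(d,case(p,X))-uv for (d,uv),X in L])
for sel in(slice(0,16),slice(8,16),slice(0,8)):
    r=least_squares(lambda p:f(p)[sel],[.598,-.134,.13],loss='soft_l1');print(r.x.round(4));print(f(r.x).reshape(-1,2).round(1).tolist())
E
```

```text
[ 0.6028 -0.1346  0.1373]
[[-0.7, 2.2], [-0.7, 0.8], [0.5, -1.2], [-0.7, 0.1], [-0.2, -0.8], [2.0, 3.7], [-0.4, 2.4], [3.3, -1.5]]
[ 0.6041 -0.1272  0.1617]
[[-2.6, 2.6], [-2.9, -0.6], [-3.0, -2.5], [-3.9, 0.7], [-1.5, -1.6], [0.7, 3.0], [-0.6, 0.5], [1.5, -3.5]]
[ 0.6042 -0.1358  0.1371]
[[-0.2, 1.7], [-0.2, 0.3], [1.0, -1.7], [-0.2, -0.4], [0.5, -0.8], [2.7, 3.8], [0.5, 2.5], [4.1, -1.4]]
```

Contact came at fingertip height 45 mm, exactly the shut height, so the lid is shut. Next the left latch: rise, move over it, then push down.

Emit:
{"method": "servo_tool", "body": {
  "increments": "0 0 0.04 0 0 0; 0 0 0.09 0 0 0; 0 0 0.12 0 0 0; -0.03 0.03 0.12 0 0 0; -0.06 0.07 0.12 0 0 0; -0.09 0.1 0.12 0 0 0; -0.1 0.116 0.12 0 0 0; -0.1 0.116 0.12 0 0 0; -0.1 0.116 0.12 0 0 0"
}}

```text
time: 8.6
ee_pos: [0.4962, -0.0811, 0.1219]
tcp_rot: [[-0.991, -0.131, 0.002], [-0.131, 0.991, -0.001], [-0.002, -0.001, -1.0]]
contact_force: [1.5, -0.8, 0.7]
opening: -0.0003
gripper_force: 0.0
```

Emit:
{"method": "servo_tool", "body": {
  "increments": "0 0 -0.02 0 0 0; 0 0 -0.04 0 0 0; 0 0 -0.06 0 0 0; 0 0 -0.075 0 0 0; 0 0 -0.09 0 0 0; 0 0 -0.105 0 0 0; 0 0 -0.12 0 0 0; 0 0 -0.135 0 0 0; 0 0 -0.15 0 0 0; 0 0 -0.165 0 0 0; 0 0 -0.174 0 0 0; 0 0 -0.174 0 0 0"
}}

```text
time: 9.6
ee_pos: [0.4942, -0.0804, 0.034]
tcp_rot: [[-0.992, -0.13, -0.002], [-0.13, 0.992, 0.001], [0.002, 0.001, -1.0]]
contact_force: [-1.3, 0.3, -1.1]
opening: -0.0003
gripper_force: 0.5
```

Emit:
{"method": "servo_tool", "body": {
  "increments": "0.003 0 0 0 0 0; 0.006 0.001 0 0 0 0; 0.008 0.001 0 0 0 0; 0.008 0.001 0 0 0 0; 0.008 0.001 0 0 0 0"
}}

```text
time: 10.02
ee_pos: [0.4976, -0.0799, 0.0344]
tcp_rot: [[-0.991, -0.13, -0.004], [-0.13, 0.991, 0.001], [0.004, 0.001, -1.0]]
contact_force: [-4.9, -1.8, -0.9]
opening: -0.0
gripper_force: 2.4
```

Emit:
{"method": "servo_tool", "body": {
  "increments": "0.002 0 0 0 0 0; 0.004 0 0 0 0 0; 0.004 0 0 0 0 0; 0.004 0 0 0 0 0"
}}

```text
time: 10.35
ee_pos: [0.4979, -0.0798, 0.0342]
tcp_rot: [[-0.991, -0.131, -0.008], [-0.131, 0.991, 0.002], [0.007, 0.003, -1.0]]
contact_force: [-8.1, -4.7, -1.3]
opening: 0.0001
gripper_force: 4.0
```

The left latch stopped at the predicted flat position with rising force. Now the right one.

Emit:
{"method": "servo_tool", "body": {
  "increments": "-0.02 0 0 0 0 0; -0.04 -0.005 0 0 0 0; -0.05 -0.006 0.03 0 0 0; -0.05 -0.006 0.09 0 0 0; -0.05 -0.006 0.15 0 0 0; -0.02 -0.05 0.176 0 0 0; 0 -0.11 0.176 0 0 0; 0.01 -0.17 0.176 0 0 0; 0.02 -0.22 0.176 0 0 0; 0.026 -0.26 0.176 0 0 0; 0.026 -0.272 0.176 0 0 0; 0.026 -0.272 0.176 0 0 0"
}}

```text
time: 11.35
ee_pos: [0.5148, -0.2182, 0.1231]
tcp_rot: [[-0.992, -0.127, 0.002], [-0.127, 0.992, -0.001], [-0.002, -0.002, -1.0]]
contact_force: [0.3, -0.1, 0.0]
opening: -0.0002
gripper_force: 0.0
```

Emit:
{"method": "servo_tool", "body": {
  "increments": "0 0 -0.02 0 0 0; 0 0 -0.04 0 0 0; 0 0 -0.06 0 0 0; 0 0 -0.075 0 0 0; 0 0 -0.09 0 0 0; 0 0 -0.105 0 0 0; 0 0 -0.12 0 0 0; 0 0 -0.135 0 0 0; 0 0 -0.15 0 0 0; 0 0 -0.165 0 0 0; 0 0 -0.174 0 0 0; 0 0 -0.174 0 0 0"
}}

```text
time: 12.35
ee_pos: [0.5134, -0.2161, 0.0351]
tcp_rot: [[-0.992, -0.13, -0.002], [-0.13, 0.992, 0.001], [0.001, 0.001, -1.0]]
contact_force: [-1.2, -0.4, -0.7]
opening: 0.0002
gripper_force: 0.6
```

Emit:
{"method": "servo_tool", "body": {
  "increments": "0.003 0 0 0 0 0; 0.006 0.001 0 0 0 0; 0.008 0.001 0 0 0 0; 0.008 0.001 0 0 0 0; 0.008 0.001 0 0 0 0"
}}

```text
time: 12.77
ee_pos: [0.5164, -0.2155, 0.0352]
tcp_rot: [[-0.991, -0.131, -0.004], [-0.131, 0.991, 0.001], [0.004, 0.002, -1.0]]
contact_force: [-5.5, -2.2, -1.7]
opening: -0.0001
gripper_force: 3.0
```

Emit:
{"method": "servo_tool", "body": {
  "increments": "0.002 0 0 0 0 0; 0.004 0 0 0 0 0; 0.004 0 0 0 0 0; 0.004 0 0 0 0 0"
}}

```text
time: 13.1
ee_pos: [0.5166, -0.2155, 0.0349]
tcp_rot: [[-0.991, -0.131, -0.008], [-0.131, 0.991, 0.002], [0.008, 0.003, -1.0]]
contact_force: [-9.9, -4.8, -1.4]
opening: 0.0002
gripper_force: 5.0
```

Emit:
{"method": "servo_tool", "body": {
  "increments": "-0.02 0 0 0 0 0; -0.05 -0.006 0 0 0 0; -0.08 -0.01 0.02 0 0 0; -0.1 0 0.07 0 0 0; -0.12 0.06 0.13 0 0 0; -0.14 0.12 0.2 0 0 0; -0.14 0.19 0.26 0 0 0; -0.14 0.26 0.32 0 0 0; -0.14 0.33 0.36 0 0 0; -0.14 0.4 0.4 0 0 0; -0.14 0.47 0.4 0 0 0; -0.14 0.52 0.4 0 0 0"
}}

```text
time: 14.1
ee_pos: [0.4517, 0.047, 0.2385]
tcp_rot: [[-0.991, -0.13, 0.008], [-0.13, 0.991, 0.001], [-0.008, -0.0, -1.0]]
contact_force: [-0.1, 0.0, 0.3]
opening: 0.0002
gripper_force: 0.0
```

Emit:
{"method": "servo_tool", "body": {
  "increments": "0 0.06 0 0 0 0; 0 0.12 0 0 0 0; 0 0.18 0 0 0 0; 0 0.24 0 0 0 0; 0 0.28 0 0 0 0; 0 0.3 0 0 0 0; 0 0.3 0 0 0 0; 0 0.3 0 0 0 0"
}}

```text
time: 14.77
ee_pos: [0.4503, 0.1942, 0.2359]
tcp_rot: [[-0.991, -0.131, 0.001], [-0.131, 0.991, -0.0], [-0.001, -0.0, -1.0]]
contact_force: [-0.8, -0.7, -0.8]
opening: 0.0001
gripper_force: 0.0
```

```bash
python3 - <<'E'
from h import *
T,S=snap('top','t4'),snap('side','s4')
a=cv2.imread('pics/t4.png')[120:230,245:355];b=cv2.imread('pics/s4.png')[185:285,240:370]
g=lambda i:cv2.resize((255*(i/255.)**.4).astype('uint8'),(400,400),interpolation=cv2.INTER_CUBIC)
cv2.imwrite('pics/c4.png',np.hstack([g(a),g(b)]))
E
```

```text
(no output)
```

View pics/c4.png

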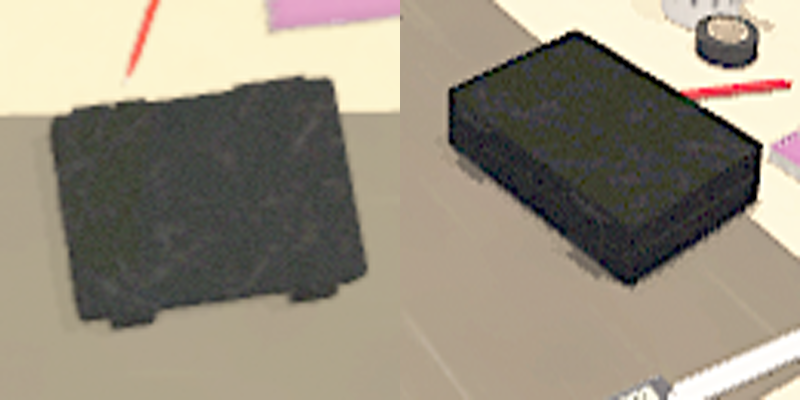

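The lid lies shut. Both latches show only about 3 px (8–9 mm) ahead of the front wall, at (133,318) and (313,292), which matches lying flat, and the arm is clear.

```bash
python3 -c "
from bench import job_done
print(job_done())"
```

```text
the job is handed in; nothing more can be done
None
```

I pushed the lid shut, pressed both latches flat against the front, moved the arm clear and handed the job in at about 15 s; the final pictures and contact forces agree with this, but no verdict came back.

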